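# Dry-fit an agate stand in the bar clamp and try its slot

### The arm

A 6-joint arm with a two-finger parallel gripper is mounted at the origin on the work surface. World frame = base frame: x ahead of the robot, y to its left, z up, the work surface at z = 0. Lengths are in m, angles in rad, forces in N, time in s.
With the tool pointing down it reaches from about 0.35 to 0.975 m from the base axis. Payload 4.9 kg.
Tool frame: the origin (TCP) lies at the very end of the fingers, on their centre line; the grasp point (between the pads) lies 19 mm behind it; z points along the fingers, y is the line along which they close (so a half turn about z gives the same grasp; the last joint's range is limited). The gripper opens to 85 mm and grips with 20 to 120 N. Pads are 22 mm wide; open, the fingers measure 114 mm over their backs; the gripper's body (76 mm by 85 mm) begins 54 mm behind the grasp point. The pads swing forward as they close: fully open they stand 13 mm farther back than shut.
Start: joints at [1.067, 0.053, 1.613, -0, 1.476, -0.119], TCP at [0.235, 0.579, 0.231] pointing down, gripper open.
Joint ranges: [-3.01, 3.01], [-1.01, 2.22], [0.06, 2.58], [-1.02, 4.17], [0.09, 2.62], [-3.14, 3.14]. Speed limits (rad/s): [2.57, 2.57, 3.14, 3.14, 3.14, 3.14].

### API

Orientations are given as a rotation vector (axis times angle).
In Python, from station import ctrl gives the robot as it stands.
- The arm moves only by the tool jog_arm, never from a script. Its argument "plan" is a list of rows, each a list of 7 numbers: the shift along the tool's x, y, z in units of 0.02 m (1.0 is 0.02 m), then the turn, a rotation vector about the tool's x, y, z in units of 45 degrees (1.0 is 45 degrees), then the opening, from -1 (shut) to 1 (fully open). A call has 1 to 8 rows; each row shifts and turns the commanded pose from where the row before left it, along the tool's axes as they then stand; what a row does not reach is not made up. A row lasts 1/10 s, in which the tool goes at most 50 mm and 8.59 degrees, less where a joint would pass 70% of its speed; a pose out of reach is approached as far as the arm can. A call with a number of a shift or a turn outside -1 to 1 is refused whole. A call with a gripper value outside its range is refused whole. The fingers move at their own pace and stop on an object; "grip_force" is the grip in N (left out, the last holds). Time passes only in rows, so rows that do not move let the fingers close. It gives the time, the measured TCP pose, the force, the opening and the grip force at its end, in the units of the state.
- ctrl.get_obs(): the state, without advancing time (a new reading comes with each control period).
- ctrl.get_image(name): name is "scene" or "top"; returns (picture, depth): 480x640x3 uint8, red, green, blue; 480x640 float32, m along the optical axis (not along the pixel's ray), 0 where there is no reading.
- ctrl.camera_info(name): a dict with "camera_matrix" (3x3 intrinsics, pixels), "rvec" (rotation vector, rad) and "tvec" (3), from world to camera coordinates, as OpenCV has them. Camera axes: x right, y down, z forward; pixel columns grow to the right and rows downward; lengths in m; the calibration is good to about 2 mm. A picture is of the moment at which its call begins. camera_info takes no time and is no camera call.
- ctrl.finish_job(): hands the job in; it is judged then, once.
The state is a dict: "t": time; "q": joint angles; "dq": joint speeds; "effort": joint torques, N m; "tool_pos": TCP position; "tool_rot": TCP orientation; "contact_force": force on the tool from outside, world axes, zero at the start; "wrist_torque": the same for the moment, N m; "opening": finger opening in m; "grip_force": force on a finger pad.
Only numpy, scipy, OpenCV 4.12 (cv2) and the standard library are available. Lean on these libraries where they do the work, as an engineer would, in place of code of your own. Each camera call takes 0.05 s, during which the arm holds its last target. There are 200 camera calls.

### The job

Dry-fit the agate stand: stand its loose half upright on the board between the half already in the clamp and the sliding jaw, stepped faces together and ends flush, then squeeze the clamp's trigger again and again until the jaw holds both halves firmly, without pushing the jaw itself. Then try the slot with the gauge: keeping hold of it, slide its blade down to the floor of the slot, draw it out again and put it back upright in its rest. Leave the stand clamped, the trigger released, and the other things where they are.

Things in the scene. Friction and masses are not known exactly. Their poses are not given: they have to be found in the camera images.
- clamp: one-hand bar clamp lying on its side, screwed to a fixed plywood board (190 x 220 x 18 mm thick). Origin on the bench where the middle of the finished stand comes; y along the bar, +x the way the jaws point, -x the way pistol grip and trigger point, z up. mm in this frame: board top z 18; steel bar at x -80 to -60, y -100 to 175, z 49 to 55; black body x -96 to -46, y 44 to 100, top z 70
- fixed_pad (a point): centre of the face of the fixed jaw's rubber pad, x 2, y 40, z 48 mm in the clamp's frame, looking to -y; pad 46 mm along x, 28 mm high. The fixed jaw behind it (black plastic, part of the clamp's body) lies at x -54 to 38, y 50 to 84, z 38 to 66
- jaw: the steel toothed bar with the sliding jaw (black plastic) at its -y end; it slides along y of the clamp and stays where it is left (32 N of friction). The jaw is about 30 mm thick along y behind its pad, reaches to x = 42 mm in the clamp's frame, top z = 68 mm. Origin on the bar; its y in the clamp's frame is 0 fully out and about 16 mm when the pad touches a closed-up stand, 26 at most
- pad_face (a point): centre of the face of the sliding jaw's rubber pad, looking to +y of the clamp; x 2, z 48 mm in the clamp's frame, pad 46 mm along x, 28 mm high. At the start there are 50 to 56 mm between the centre of the slot (y = 0) and this face, so the 40 mm loose half has 7 to 15 mm to spare
- pad (a joint): how far the sprung rubber pad of the sliding jaw is pressed in, m: 0 free; 3.5 N per mm; repeated squeezing brings it to about 0.005 to 0.006 and no further. This is the clamp's grip on the work: from 0.003 on it is firm; it may ease by a few tenths of a mm afterwards
- trigger (a joint): the trigger, rad: 0 released, 0.217 squeezed home; it springs back by itself. Each full squeeze and full release draws the bar in by about 3 mm (the first ones sometimes less); strokes under three quarters may bring nothing: it must come back below about 0.04 each time. 5 to 9 squeezes are needed in all, with 10 to 15 N at trigger_face, up to 25 N once the work is tight; more squeezes do no harm
- trigger_face (a point): where a finger presses the trigger's outer face, 92 mm from its hinge; it is pressed to +y, towards the pistol grip. In the clamp's frame: released x -149, y 45; squeezed home y 64; z 52 mm. Black trigger 11 mm thick, z 39 to 65, free from x -96 to its end at x -175
- grip_face (a point): outer face of the fixed pistol grip opposite trigger_face, looking to +y: x -150, y 98, z 52 mm in the clamp's frame. Grip 20 mm thick, x -90 to -200, z 37 to 67. Across both: 54 mm released, 34 squeezed. The grip does not move: fingers closing on both should be centred on y = 81, where they end, and then must open to 75 mm or more to let the trigger fully back
- set_half: half of an agate stand, dark wood, already standing on the board 1 to 3 mm off the fixed pad, loose. 60 (x) x 40 (y) x 82 mm high. Origin at the centre of its underside (x about 0, y about 18 mm in the clamp's frame; y 20 once pressed home). Lower 42 mm full thickness; above, its face to -y is stepped back by 5.5 mm with a 4 mm bevel at the top
- loose_half: the other half, its mirror image, upright on the bench beside the clamp: 60 (its x) x 40 (its y) x 82 mm, 85 to 170 g, stepped face to its own +y, origin at the centre of its underside. It belongs on the board, step to set_half, axes as the clamp's. Closed up, the steps form a slot along the clamp's x at y = 0: 11 mm wide, 40 deep, floor 60 mm above the bench, open at top and ends
- gauge: slot gauge: aluminium blade 100 (its x) x 8 (its y) x 62 mm high with a wooden grip 70 x 24 x 30 mm on top (62 to 92 mm above the lower edge), 220 g. Origin at the middle of the blade's lower edge, z up. It stands upright in the slot of its rest, loose
- rest: rest of the gauge: wooden block 130 (x) x 56 (y) x 42 mm high, fixed to the bench, with a bevelled slot along its x through its middle: 11 mm wide, open at both ends, floor 8 mm above the bench. Origin at the centre of its underside
- geode: bystander: half geode, a rough grey dome 92 mm across and 58 mm high; origin at the centre of its underside
- slice: bystander: round agate slice 100 mm across standing upright in a dark wooden foot 56 x 70 mm, 117 mm high in all; origin at the centre of its underside
- bowl: bystander: wooden bowl 110 mm across and 45 mm high with red tumbled stones; origin at the centre of its underside
- mallet: bystander: wooden mallet lying down, head 95 mm long and 68 mm across, handle towards its own -x; origin on the bench under the middle of the head
- offcut: bystander: plain offcut of dark wood 45 x 110 x 30 mm lying flat, without any step; origin at the centre of its underside
- tower: bystander: pale pink stone tower, 52 mm across at the foot and 115 mm high, pointed; origin at the centre of its underside
There are look-alikes about, which are no part of the job. What is shaped like the loose_half but yellow is not meant.

How it is judged:
On the way, in this order (a step that is already met when the one before it is completed fails the run):
1. the loose half stands on the board between the set half and the sliding jaw, step towards the set half, let go (x of loose_half in the frame of clamp between -0.014 and 0.014 m and y of loose_half in the frame of clamp between -0.04 and -0.015 m and x of loose_half in the frame of set_half between -0.007 and 0.007 m and height (world z) of loose_half below 0.021 m and angle between loose_half's own z axis and vertical below 0.06 rad and angle between the x axis of loose_half and the x axis of clamp, either way round below 0.12 rad and contact force between the fingers and loose_half below 0.5 N), for 0.1 s.
2. the trigger is squeezed home a first time (value of joint trigger above 0.18 rad), for 0.05 s.
3. after more squeezes the jaw grips the closed stand firmly and the trigger is released (y of loose_half in the frame of set_half between -0.042 and -0.0385 m and x of loose_half in the frame of set_half between -0.007 and 0.007 m and angle between each of loose_half, set_half's own z axis and vertical below 0.05 rad and height (world z) of each of loose_half, set_half below 0.021 m and value of joint pad above 0.003 m and value of joint trigger below 0.05 rad), for 0.1 s.
4. the held gauge's blade stands in the stand's slot, down to its floor, with the stand still clamped (y of loose_half in the frame of set_half between -0.042 and -0.0385 m and x of loose_half in the frame of set_half between -0.007 and 0.007 m and angle between each of loose_half, set_half's own z axis and vertical below 0.05 rad and height (world z) of each of loose_half, set_half below 0.021 m and value of joint pad above 0.003 m and x of gauge in the frame of clamp between -0.025 and 0.025 m and y of gauge in the frame of clamp between -0.006 and 0.006 m and height (world z) of gauge between 0.055 and 0.065 m and angle between gauge's own z axis and vertical below 0.12 rad and angle between the x axis of gauge and the x axis of clamp, either way round below 0.1 rad and contact force between the fingers and gauge above 1 N), for 0.1 s.
At the end, for the whole second after the job is handed in: Both halves upright on the board, faces closed (1.5 mm), ends flush (7 mm), amid the jaws (16 mm), the jaw's pad pressed in 3 mm or more, trigger released, gauge let go, upright (8 degrees) on the floor of its rest's slot (5 mm), its middle within 30 mm of the rest's (all of step 3 and x of loose_half in the frame of clamp between -0.016 and 0.016 m and y of loose_half in the frame of clamp between -0.024 and -0.016 m and x of gauge in the frame of rest between -0.03 and 0.03 m and y of gauge in the frame of rest between -0.006 and 0.006 m and z of gauge in the frame of rest between 0.004 and 0.013 m and angle between gauge's own z axis and vertical below 0.15 rad and angle between the x axis of gauge and the x axis of rest, either way round below 0.12 rad and linear speed of each of gauge, loose_half below 0.02 m/s); the robot touches nothing.
It fails at once if the sliding jaw is pushed with more than 10 N instead of being drawn in by the trigger (contact force between any of the fingers, the arm and jaw above 10 N).
It fails at once if a bystander is shifted by more than 25 mm (distance of any of geode, slice, bowl, mallet, offcut, tower from where it was at the start of the episode above 0.025 m).
It fails at once if a half of the stand or the gauge is tipped over (angle between any of loose_half, set_half, gauge's own z axis and vertical above 0.6 rad).
It also fails if it takes over 72 s, if anything falls off the work surface, if the arm or the gripper's body presses on something with over 40 N, if the wrist force passes 120 N, or if a joint passes its speed limit or range.

## Working session

There is one attempt and no reset: what is moved stays moved. The work goes in short steps, Python scripts to look and compute and a tool call to move; the robot and the scene stay as the last step left them, time stands still between calls to the robot, and variables do not carry over. Pictures are saved under pics/ and viewed, at most 10 in all, crops included, and the job is handed in when it is done.

Besides the shell and the picture viewer there is one more tool, called after "Call:" as name(argument=value, ...), one argument or row to a line, values as JSON. jog_arm: Moves the arm, as the interface text tells. Shifts and turns lie within -1 to 1; 1 stands for 0.02 m of shift or 45 degrees of turn. Its arguments: {"type":"object","properties":{"plan":{"type":"array"},"grip_force":{"type":"number"}},"required":["plan"]}

```bash
mkdir -p pics; cat > h.py <<'E'
import numpy as np, cv2
from station import ctrl
def cam(n):
    c=ctrl.camera_info(n); R=cv2.Rodrigues(np.array(c["rvec"],float))[0]
    return np.array(c["camera_matrix"],float),R,np.array(c["tvec"],float).ravel()
def cloud(n,d):
    K,R,t=cam(n); v,u=np.mgrid[:480,:640]
    p=np.stack([(u-K[0,2])/K[0,0]*d,(v-K[1,2])/K[1,1]*d,d],-1)
    return (p-t)@R
def proj(n,P):
    K,R,t=cam(n); q=(np.atleast_2d(P)@R.T+t)@K.T; return q[:,:2]/q[:,2:]
def shot(n,f):
    im,d=ctrl.get_image(n); cv2.imwrite(f"pics/{f}.png",im[...,::-1]); np.save(f"pics/{f}.npy",d); return im,d,cloud(n,d)
E
python3 - <<'E'
from h import *
for n in("scene","top"):
    im,d,P=shot(n,n+"0"); K,R,t=cam(n); print(n,-R.T@t,R[2],K[0,0],(d>0).mean())
print(ctrl.get_obs())
E
```

```text
scene [1.37684571 0.39076582 0.96823928] [-0.66661182 -0.30029725 -0.68223914] 583.7297418618386 0.996064453125
top [0.3904012  0.01760754 1.39602921] [ 0.09955004  0.01147949 -0.99496634] 554.5698541029034 0.9959505208333334
{'t': 0.1, 'q': array([ 1.06697746e+00,  5.32980748e-02,  1.61415841e+00,  5.18344027e-06,
        1.47603155e+00, -1.18995999e-01]), 'dq': array([-0.00069995, -0.00075199, -0.00266723, -0.00160502,  0.00191414,
        0.00239228]), 'effort': array([ 5.91390744e-04, -3.94897449e+01, -3.71365821e+01, -8.08914024e-05,
        3.91437105e-03, -6.92543409e-07]), 'tool_pos': array([0.23433931, 0.57878704, 0.23018046]), 'tool_rot': array([-6.00643928e-01, -3.08304133e+00,  2.83104086e-03]), 'contact_force': array([ 0.13063368, -0.15314979, -0.31246305]), 'wrist_torque': array([-0.06296582,  0.02384166,  0.01335949]), 'grip_force': 0.0, 'opening': 0.08517898091130238}
```

View pics/top0.png

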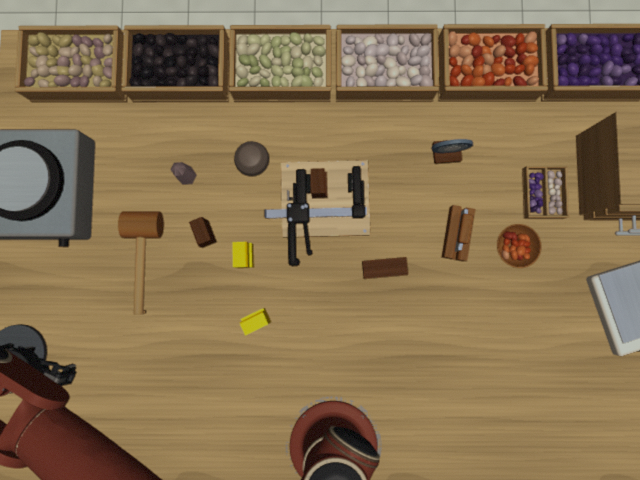

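View pics/scene0.png

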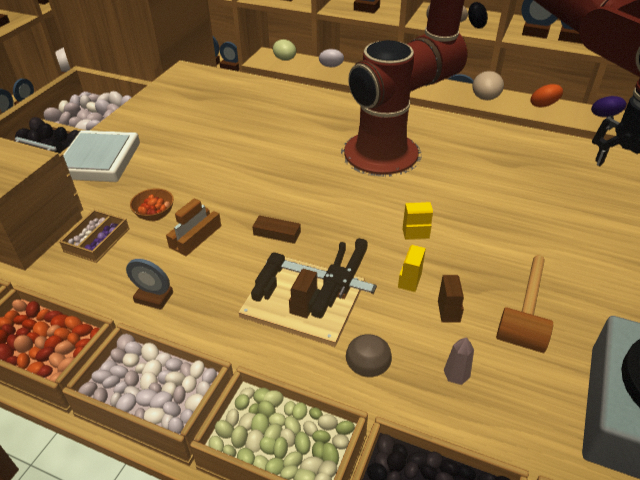

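The top view shows the clamp at about (315,205), with its jaws pointing up (+x) and +y to the left. The set half is at (318,183) and the sliding jaw at (358,190). The loose half is at (203,232), the gauge in its rest at (459,233), and the yellow look-alikes at (243,255) and (255,320). The scene view agrees: loose half at (451,298), rest at (193,228).

```bash
cat >> h.py <<'E'
def pts(P,box,z0,z1):
    m=(P[...,0]>box[0])&(P[...,0]<box[1])&(P[...,1]>box[2])&(P[...,1]<box[3])&(P[...,2]>z0)&(P[...,2]<z1); return P[m],m
def rect(Q):
    r=cv2.minAreaRect((Q[:,:2]*1000).astype(np.float32)); b=np.sort(Q[:,2]); return np.round(r[0],1),np.round(r[1],1),round(r[2],1),"z",np.round(np.percentile(Q[:,2],[5,50,95])*1000,1),len(Q)
E
python3 - <<'E'
from h import *
for n in("top","scene"):
    d=np.load(f"pics/{n}0.npy"); P=cloud(n,d)
    if n=="top":
        for u,v in((203,232),(318,183),(358,190),(459,233),(325,200),(300,215)): print((u,v),P[v,u])
    B=dict(loose=(.48,.62,.22,.36),seth=(.57,.7,-.02,.08),rest=(.45,.65,-.40,-.22),clamp=(.40,.75,-.12,.16))
    for k,z in(("loose",(.07,.09)),("seth",(.074,.095)),("rest",(.03,.048)),("rest",(.08,.115)),("rest",(.055,.075))):
        Q,m=pts(P,B[k],*z); print(n,k,z,rect(Q) if len(Q)>4 else len(Q))
    Q,m=pts(P,(.5,.75,-.15,.12),.012,.024);print(n,"board",rect(Q))
    cv2.imwrite("pics/"+n+"crop.png",cv2.resize(cv2.imread(f"pics/{n}0.png")[*( (slice(130,280),slice(180,380)) if n=="top" else (slice(180,350),slice(230,480)))],None,fx=3.2,fy=3.2,interpolation=cv2.INTER_CUBIC))
E
```

```text
(203, 232) [0.51269677 0.30981897 0.08227376]
(318, 183) [0.62799597 0.03552095 0.09884666]
(358, 190) [ 0.61691534 -0.06112489  0.06521089]
(459, 233) [ 0.51093307 -0.2994588   0.0803034 ]
(325, 200) [0.59997929 0.0189831  0.01526291]
(300, 215) [0.55521298 0.07916885 0.06951336]
top loose (0.07, 0.09) (array([497.9, 291.1]), array([134.4,  61.3]), 56.9, 'z', array([75.1, 81.1, 85.7]), 412)
top seth (0.074, 0.095) (array([610.9,  38.6]), array([40.9, 90.8]), 72.6, 'z', array([77.3, 92. , 94.8]), 44)
top rest (0.03, 0.048) (array([ 510.2, -343.2]), array([122.9, 130.6]), 79.5, 'z', array([35. , 41.2, 45.7]), 783)
top rest (0.08, 0.115) (array([ 521.4, -311.5]), array([25.6, 70.5]), 79.8, 'z', array([ 86.5,  98.4, 103.5]), 341)
top rest (0.055, 0.075) (array([ 521.3, -308.3]), array([15.6, 99.6]), 80.6, 'z', array([58. , 68.5, 73.5]), 56)
top board (array([604.9,  15. ]), array([190.8, 212.6]), 1.4, 'z', array([13.2, 17.5, 21.9]), 3324)
scene loose (0.07, 0.09) (array([500. , 292.2]), array([138.2,  63. ]), 57.2, 'z', array([72.5, 81.4, 84.7]), 536)
scene seth (0.074, 0.095) (array([636. ,  39.5]), array([63.4, 36.1]), 3.5, 'z', array([74.5, 85. , 94.2]), 180)
scene rest (0.03, 0.048) (array([ 512.6, -341. ]), array([131. , 135.1]), 79.4, 'z', array([32.2, 40.9, 46. ]), 717)
scene rest (0.08, 0.115) (array([ 523.8, -306.7]), array([28.7, 70.8]), 79.1, 'z', array([ 82.4,  96.7, 102. ]), 343)
scene rest (0.055, 0.075) (array([ 523.4, -306. ]), array([ 23.2, 101.5]), 73.9, 'z', array([55.8, 62.9, 73.5]), 172)
scene board (array([606.3,  16.8]), array([196.9, 208.7]), 0.7, 'z', array([14.4, 17.8, 21.1]), 3131)
```

```bash
python3 - <<'E'
from h import *
for n in("top","scene"):
    d=np.load(f"pics/{n}0.npy"); P=cloud(n,d); im=cv2.imread(f"pics/{n}0.png"); h=cv2.cvtColor(im,cv2.COLOR_BGR2HSV)
    dark=h[...,2]<130
    for k,b,z in(("loose top",(.46,.62,.255,.36),(.07,.095)),("loose all",(.46,.62,.255,.36),(.035,.095)),("loose step",(.46,.62,.255,.36),(.03,.06)),("set top",(.56,.72,.0,.09),(.09,.11)),("set all",(.58,.72,.0,.055),(.052,.11)),("set step",(.58,.72,.0,.055),(.052,.07)),("jaw",(.5,.75,-.12,-.03),(.058,.075)),("bar",(.5,.58,-.09,.0),(.045,.063))):
        Q,m=pts(P,b,*z); m&=dark|(k=="bar"); m=cv2.morphologyEx(m.astype(np.uint8),cv2.MORPH_OPEN,np.ones((2,2)))>0
        Q=P[m]; print(n,k,rect(Q) if len(Q)>4 else len(Q), np.round(Q[:,:2].mean(0)*1000,1) if len(Q) else "")
E
```

```text
top loose top (array([446. , 188.7]), array([354.4,  62.5]), 62.0, 'z', array([65.6, 81. , 85.8]), 378) [513.5 314.7]
top loose all (array([444.3, 189.6]), array([354.3,  66.7]), 61.9, 'z', array([31.7, 80. , 85.7]), 465) [512.5 313.1]
top loose step (array([506.7, 303.9]), array([29.9, 61.2]), 74.2, 'z', array([13.7, 31.6, 48.6]), 57) [508.1 303.2]
top set top (array([532.9,  33.6]), array([ 33.5, 284.9]), 89.8, 'z', array([ 61.2,  98.7, 103. ]), 365) [629.5  33.6]
top set all (array([533. ,  31.6]), array([ 38.8, 284.9]), 89.5, 'z', array([ 53.2,  98. , 102.8]), 438) [627.7  32. ]
top set step (array([628.1,  15.8]), array([19.7, 56.9]), 72.2, 'z', array([15.4, 57.2, 62.3]), 30) [631.1  16.6]
top jaw (array([531.5, -45.1]), array([ 63.5, 302.3]), 77.9, 'z', array([53.5, 64.4, 70.1]), 627) [607.7 -61.1]
top bar (array([561.5, -44.6]), array([83.4, 21.9]), 89.5, 'z', array([17. , 54.2, 61.9]), 190) [562.1 -29.8]
scene loose top (array([893. , 342.2]), array([971.2,  50.8]), 2.7, 'z', array([67.4, 81.4, 84.8]), 446) [522.6 324.2]
scene loose all (array([891.1, 367.6]), array([970.9,  56.5]), 6.1, 'z', array([33.9, 77.9, 84.1]), 740) [529.8 325.7]
scene loose step (array([932.7, 372. ]), array([887.2,  56.5]), 6.1, 'z', array([27. , 43.5, 60.3]), 246) [541.7 329.6]
scene set top (array([615.1,  41.3]), array([105.6,  31.6]), 1.2, 'z', array([ 87. ,  99.3, 102.5]), 429) [639.   43.6]
scene set all (array([615.2,  37.9]), array([105.6,  38. ]), 1.4, 'z', array([ 55.6,  98.1, 102.2]), 559) [647.4  41.2]
scene set step (array([664.3,  37.8]), array([35.4,  6.5]), 89.0, 'z', array([51.3, 59. , 66.9]), 79) [664.6  38. ]
scene jaw (array([961.6, 130. ]), array([977.9,  74.4]), 27.8, 'z', array([55.4, 64.2, 68.8]), 651) [619.6 -50.8]
scene bar (array([953.8, 188.1]), array([937.1,  46.7]), 28.5, 'z', array([18.6, 54.5, 57.3]), 176) [572.  -18.7]
```

View pics/topcrop.png

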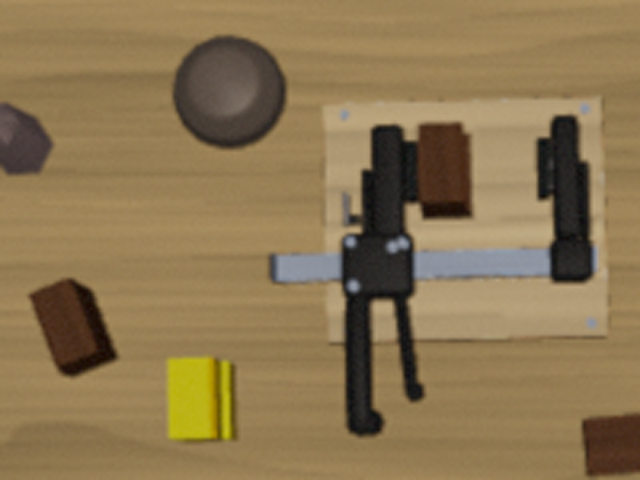

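View pics/scenecrop.png

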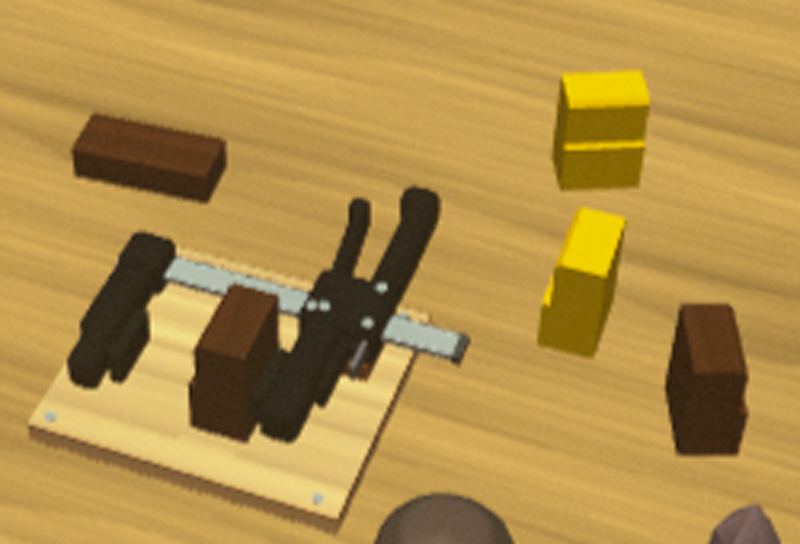

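The crops show the set half at topcrop (443,170) with its step facing the sliding jaw, and the trigger at (405,350) beside the grip at (360,360). The loose half is at topcrop (72,325). In the scene crop its lip is visible on the right at (743,410), so its step faces about +y, with a yaw of roughly 20°.

```bash
cat >> h.py <<'E'
def comp(P,m):
    "largest connected component of mask m -> points"
    m=cv2.morphologyEx(m.astype(np.uint8),cv2.MORPH_OPEN,np.ones((3,3),np.uint8))
    n,l,s,c=cv2.connectedComponentsWithStats(m)
    if n<2: return np.zeros((0,3))
    return P[l==1+np.argmax(s[1:,4])]
E
python3 - <<'E'
from h import *
for n in("top","scene"):
    d=np.load(f"pics/{n}0.npy"); P=cloud(n,d); im=cv2.imread(f"pics/{n}0.png"); h=cv2.cvtColor(im,cv2.COLOR_BGR2HSV)
    yel=(h[...,1]>200)&(h[...,2]>140); blk=(im.max(2)<60); 
    for k,b,z in(("loose top",(.46,.62,.255,.36),(.074,.095)),("set top",(.56,.72,.01,.06),(.09,.11)),("body",(.5,.60,.05,.13),(.064,.078)),("jaw",(.5,.75,-.12,-.03),(.058,.075)),("bar-",(.53,.58,-.035,.03),(.045,.063)),("bar+",(.53,.58,.11,.2),(.045,.063)),("fixjaw",(.6,.7,.045,.13),(.058,.074)),("grip",(.4,.52,.06,.13),(.058,.075)),("trig",(.4,.52,.01,.07),(.055,.075)),("ggrip",(.46,.6,-.38,-.25),(.085,.11)),("rest",(.42,.62,-.4,-.22),(.034,.05))):
        Q,m=pts(P,b,*z); m&=~yel
        Q=comp(P,m); print(n,k,rect(Q) if len(Q)>4 else len(Q), np.round(Q[:,:2].mean(0)*1000,1) if len(Q) else "",np.round(np.percentile(Q[:,:2]*1000,[2,98],axis=0).T.ravel()) if len(Q) else "")
E
```

```text
top loose top (array([516.4, 318.5]), array([60.4, 35. ]), 22.2, 'z', array([77. , 81.4, 85.8]), 360) [516.2 317.8] [487. 546. 296. 340.]
top set top (array([634. ,  35.6]), array([61.4, 33.3]), 0.4, 'z', array([ 94.5,  99.3, 102.9]), 368) [632.8  36. ] [604. 662.  19.  52.]
top body (array([561.5,  85. ]), array([50.1, 54.3]), 4.7, 'z', array([65.2, 69. , 73.5]), 423) [561.8  84.7] [539. 585.  60. 111.]
top jaw (array([613. , -57.3]), array([127. ,  38.2]), 6.4, 'z', array([59.7, 64.6, 70.1]), 611) [609.4 -59.3] [553. 673. -76. -40.]
top bar- (array([564.5,  -3.1]), array([20.8, 63.6]), 0.6, 'z', array([49.4, 54.3, 59.1]), 240) [564.6  -3. ] [555. 575. -35.  29.]
top bar+ (array([561.4, 139.6]), array([21.2, 52. ]), 3.0, 'z', array([49.4, 54.9, 59.4]), 186) [561.  139.5] [551. 572. 114. 165.]
top fixjaw (array([634.5,  76.9]), array([40.1, 70.6]), 85.3, 'z', array([59. , 64.1, 68.9]), 358) [635.3  76.4] [602. 668.  58.  95.]
top grip (array([476.8,  98.6]), array([86.6, 26. ]), 7.8, 'z', array([60.2, 65.3, 70.1]), 316) [474.5  97.5] [435. 519.  84. 108.]
top trig (array([488.6,  61.
[... 1204 characters left out ...]
0.]
scene fixjaw (array([636.1,  76.2]), array([48.5, 74. ]), 80.1, 'z', array([59.3, 64.2, 68.8]), 534) [638.7  77.7] [603. 671.  53. 100.]
scene grip (array([476.8, 102.3]), array([84. , 24.6]), 6.9, 'z', array([61.1, 65.6, 69.2]), 246) [476.6 102.4] [440. 517.  88. 112.]
scene trig (array([486.9,  64.5]), array([56.1, 14.5]), 13.9, 'z', array([59.5, 63.4, 66.6]), 87) [485.6  63.7] [462. 513.  55.  70.]
scene ggrip (array([ 523.8, -306.7]), array([28.7, 70.8]), 79.1, 'z', array([ 87.7,  97.7, 102.2]), 289) [ 526.4 -305.4] [ 492.  557. -323. -292.]
scene rest (array([ 517.8, -307.5]), array([ 63.4, 132.2]), 79.3, 'z', array([35.9, 41.5, 46.9]), 599) [ 529.5 -298.1] [ 461.  582. -343. -271.]
```

Call:
jog_arm(
  plan=[
    [0, 0, 0, 0, 0, 0.17, 1],
    [0, 0, 0, 0, 0, 0.17, 1],
    [0, 0, 0, 0, 0, 0.17, 1],
    [0, 0, 0, 0, 0, 0.17, 1],
    [0, 0, 0, 0, 0, 0.17, 1],
    [0, 0, 0, 0, 0, 0.165, 1],
    [-0.96, 0.45, 0.3, 0, 0, 0, 1],
    [-0.96, 0.45, 0.3, 0, 0, 0, 1],
  ],
  grip_force=40,
)

```text
t: 0.9
tool_pos: [0.2657, 0.5503, 0.2187]
tool_rot: [1.749, 2.61, -0.001]
contact_force: [-0.1, 0.2, 0.2]
opening: 0.0854
grip_force: 0.0
```

Call:
jog_arm(
  plan=[
    [-0.96, 0.45, 0.3, 0, 0, 0, 1],
    [-0.96, 0.45, 0.3, 0, 0, 0, 1],
    [-0.96, 0.45, 0.3, 0, 0, 0, 1],
    [-0.96, 0.45, 0.3, 0, 0, 0, 1],
    [-0.96, 0.45, 0.3, 0, 0, 0, 1],
    [-0.96, 0.45, 0.3, 0, 0, 0, 1],
    [-0.96, 0.45, 0.3, 0, 0, 0, 1],
    [-0.96, 0.45, 0.3, 0, 0, 0, 1],
  ],
)

```text
t: 1.7
tool_pos: [0.3909, 0.4348, 0.1705]
tool_rot: [-1.75, -2.609, 0.001]
contact_force: [1.0, 0.4, -0.3]
opening: 0.0851
grip_force: 0.0
```

Call:
jog_arm(
  plan=[
    [-0.96, 0.45, 0.3, 0, 0, 0, 1],
    [-0.96, 0.45, 0.3, 0, 0, 0, 1],
    [-0.96, 0.45, 0.3, 0, 0, 0, 1],
    [-0.96, 0.45, 0.3, 0, 0, 0, 1],
    [-0.96, 0.45, 0.3, 0, 0, 0, 1],
    [-0.96, 0.45, 0.3, 0, 0, 0, 1],
    [-0.96, 0.45, 0.3, 0, 0, 0, 1],
    [0, 0, 0, 0, 0, 0, 1],
  ],
)

```text
t: 2.5
tool_pos: [0.5005, 0.3333, 0.1277]
tool_rot: [-1.754, -2.606, 0.004]
contact_force: [-0.7, 0.1, 0.5]
opening: 0.0853
grip_force: 0.0
```

```bash
cat >> h.py <<'E'
from scipy.spatial.transform import Rotation as Ro
def to(xyz,yaw):
    "needed turn (units) about tool z, then shift (units) in turned tool axes, from measured pose"
    o=ctrl.get_obs(); T=Ro.from_rotvec(o["tool_rot"]).as_matrix(); a=np.degrees(np.arctan2(T[1,1],T[0,1]))
    dy=(yaw-a+90)%180-90; c,s=np.cos(np.radians(a+dy)),np.sin(np.radians(a+dy))
    d=np.array(xyz)-o["tool_pos"]; sg=1
    print("t",round(o["t"],1),"yaw",round(a,2),"tilt",np.round(T[:2,2],3),"turn",round(-dy/45,3),"shift",np.round(np.array([-s*d[0]+c*d[1],c*d[0]+s*d[1],-d[2]])/.02,3),"F",np.round(o["contact_force"],1))
E
python3 - <<'E'
from h import *
to((.5171,.3198,.041),22.4)
for n in("top","scene"):
    im,d,P=shot(n,n+"1")
E
python3 -c "
import cv2,numpy as np
a=cv2.imread('pics/top1.png')[170:290,150:270];b=cv2.imread('pics/scene1.png')[230:350,390:510]
cv2.imwrite('pics/c1.png',cv2.resize(np.hstack([a,b]),None,fx=3.3,fy=3.3))"
```

```text
t 2.5 yaw 22.12 tilt [-0.002 -0.002] turn -0.006 shift [-0.939  0.51   4.335] F [-0.7  0.1  0.5]
```

View pics/c1.png

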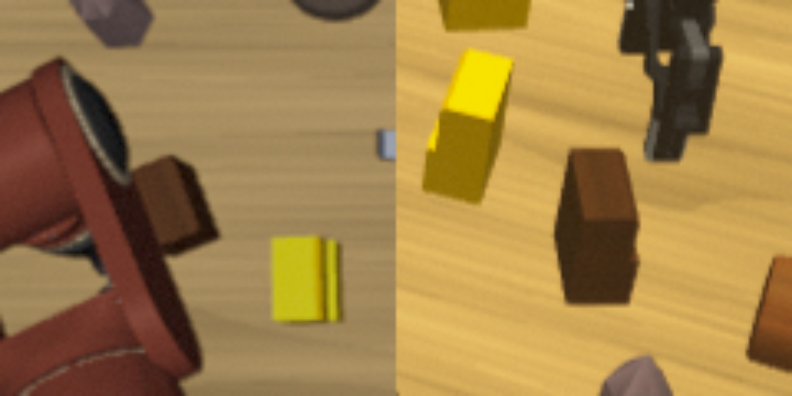

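The left half (top view) shows the arm partly over the loose half. The right half (scene) shows the block upright, with its step lip on the right at (635,258) and the fingers behind it at (680,120). I'll check where the TCP projects.

```bash
python3 - <<'E'
from h import *
o=ctrl.get_obs();p=o["tool_pos"]; T=Ro.from_rotvec(o["tool_rot"]).as_matrix(); print(p,o["q"])
for s in(-.045,0,.045): print(proj("scene",p+T[:,1]*s),proj("top",p+T[:,1]*s))
print(proj("scene",[.5161,.3223,.082]))
P=cloud("scene",np.load("pics/scene1.npy")); print([ (v,u,np.round(P[v,u],3)) for v,u in((275,472),(270,472),(240,480),(250,477),(245,470),(240,462))])
E
```

```text
[0.49957514 0.33498199 0.12868544] [4.66799234e-01 8.19907848e-02 1.75857441e+00 4.43188551e-04
 1.30238352e+00 7.87758583e-02]
[[461.01398622 249.94736794]] [[194.4594756  253.91191065]]
[[464.81563336 265.4256523 ]] [[187.52235199 235.79922889]]
[[468.83600754 281.79447676]] [[180.63297268 217.81120645]]
[[453.20533038 285.07656243]]
[(275, 472, array([0.552, 0.355, 0.159])), (270, 472, array([0.574, 0.354, 0.194])), (240, 480, array([0.546, 0.354, 0.245])), (250, 477, array([0.569, 0.354, 0.24 ])), (245, 470, array([0.524, 0.337, 0.207])), (240, 462, array([0.462, 0.316, 0.16 ]))]
```

Call:
jog_arm(
  plan=[
    [-0.5, 0.25, 0, 0, 0, 0, 1],
    [-0.47, 0.25, 0.2, 0, 0, 0, 1],
    [0, 0, 0.9, 0, 0, 0, 1],
    [0, 0, 0.9, 0, 0, 0, 1],
    [0, 0, 0.9, 0, 0, 0, 1],
    [0, 0, 0.8, 0, 0, 0, 1],
    [0, 0, 0.6, 0, 0, 0, 1],
    [0, 0, 0, 0, 0, 0, 1],
  ],
)

```text
t: 3.4
tool_pos: [0.5152, 0.3204, 0.0409]
tool_rot: [-1.749, -2.607, 0.005]
contact_force: [0.4, 0.1, 0.7]
opening: 0.0853
grip_force: 0.0
```

Call:
jog_arm(
  plan=[
    [0, 0, 0, 0, 0, 0, -0.2],
    [0, 0, 0, 0, 0, 0, -0.2],
    [0, 0, 0, 0, 0, 0, -0.2],
    [0, 0, 0, 0, 0, 0, -0.2],
    [0, 0, 0, 0, 0, 0, -0.2],
  ],
  grip_force=40,
)

```text
t: 3.9
tool_pos: [0.5175, 0.3215, 0.0446]
tool_rot: [1.75, 2.608, 0.003]
contact_force: [-0.9, 1.0, 4.7]
opening: 0.0592
grip_force: 45.2
```

Call:
jog_arm(
  plan=[
    [0, 0, -0.4, 0, 0, 0, -0.2],
    [0, 0, -1, 0, 0, 0, -0.2],
    [0, 0, -1, 0, 0, 0, -0.2],
    [0, 0, -1, 0, 0, 0.155, -0.2],
    [0, 0, -1, 0, 0, 0.155, -0.2],
    [0, 0, -1, 0, 0, 0.16, -0.2],
    [0, 0, -1, 0, 0, 0, -0.2],
    [0, 0, 0, 0, 0, 0, -0.2],
  ],
)

```text
t: 4.7
tool_pos: [0.518, 0.3218, 0.175]
tool_rot: [2.198, 2.242, 0.009]
contact_force: [0.0, -0.4, -0.2]
opening: 0.0596
grip_force: 44.8
```

```bash
python3 - <<'E'
from h import *
to((.6356,-.0125,.064),1.2)
E
```

```text
t 4.7 yaw 1.14 tilt [0.005 0.002] turn -0.001 shift [-16.837   5.526   5.548] F [ 0.  -0.4 -0.2]
```

Call:
jog_arm(
  plan=[
    [-0.99, 0.345, 0, 0, 0, 0, -0.2],
    [-0.99, 0.345, 0, 0, 0, 0, -0.2],
    [-0.99, 0.345, 0, 0, 0, 0, -0.2],
    [-0.99, 0.345, 0, 0, 0, 0, -0.2],
    [-0.99, 0.345, 0, 0, 0, 0, -0.2],
    [-0.99, 0.345, 0, 0, 0, 0, -0.2],
    [-0.99, 0.345, 0, 0, 0, 0, -0.2],
    [-0.99, 0.345, 0, 0, 0, 0, -0.2],
  ],
)

```text
t: 5.5
tool_pos: [0.5741, 0.1628, 0.1695]
tool_rot: [-2.198, -2.242, 0.003]
contact_force: [0.3, -0.2, -0.9]
opening: 0.0593
grip_force: 44.8
```

Call:
jog_arm(
  plan=[
    [-0.99, 0.345, 0, 0, 0, 0, -0.2],
    [-0.99, 0.345, 0, 0, 0, 0, -0.2],
    [-0.99, 0.345, 0, 0, 0, 0, -0.2],
    [-0.99, 0.345, 0, 0, 0, 0, -0.2],
    [-0.99, 0.345, 0, 0, 0, 0, -0.2],
    [-0.99, 0.345, 0, 0, 0, 0, -0.2],
    [-0.99, 0.345, 0, 0, 0, 0, -0.2],
    [-0.99, 0.345, 0, 0, 0, 0, -0.2],
  ],
)

```text
t: 6.3
tool_pos: [0.6324, 0.0058, 0.1694]
tool_rot: [-2.198, -2.242, 0.003]
contact_force: [0.4, -0.5, -1.2]
opening: 0.0595
grip_force: 44.8
```

Call:
jog_arm(
  plan=[
    [-1, 0, 0, 0, 0, 0, -0.2],
    [0, 0, 0.5, 0, 0, 0, -0.2],
    [0, 0, 0.5, 0, 0, 0, -0.2],
    [0, 0, 0, 0, 0, 0, -0.2],
  ],
)

```text
t: 6.7
tool_pos: [0.6314, -0.0125, 0.1475]
tool_rot: [-2.195, -2.24, 0.005]
contact_force: [-1.4, 1.2, -0.9]
opening: 0.0593
grip_force: 44.8
```

```bash
python3 - <<'E'
from h import *
to((.6356,-.0125,.064),1.2)
im,d,P=shot("scene","scene2"); a=im[200:350,220:400,::-1]; cv2.imwrite("pics/c2.png",cv2.resize(a,None,fx=4,fy=4))
h=cv2.cvtColor(im,cv2.COLOR_RGB2HSV); wood=(h[...,0]<15)&(h[...,1]>80)&(im.max(2)<130)
for z in((.055,.09),(.09,.11),(.125,.15),(.145,.17)):
    Q,m=pts(P,(.655,.69,-.06,.07),*z); Q=P[m&wood]; print(z,len(Q),np.round(np.percentile(Q,[3,50,97],axis=0)*1000,0).tolist() if len(Q) else "")
E
```

```text
t 6.7 yaw 1.16 tilt [-0.006  0.001] turn -0.001 shift [-4.000e-03  2.110e-01  4.177e+00] F [-1.4  1.2 -0.9]
(0.055, 0.09) 68 [[662.0, 18.0, 56.0], [664.0, 39.0, 70.0], [667.0, 57.0, 88.0]]
(0.09, 0.11) 89 [[656.0, -23.0, 91.0], [661.0, 35.0, 100.0], [666.0, 56.0, 109.0]]
(0.125, 0.15) 61 [[657.0, -27.0, 125.0], [661.0, -6.0, 139.0], [663.0, 11.0, 148.0]]
(0.145, 0.17) 23 [[657.0, -26.0, 146.0], [661.0, 3.0, 154.0], [664.0, 8.0, 168.0]]
```

View pics/c2.png

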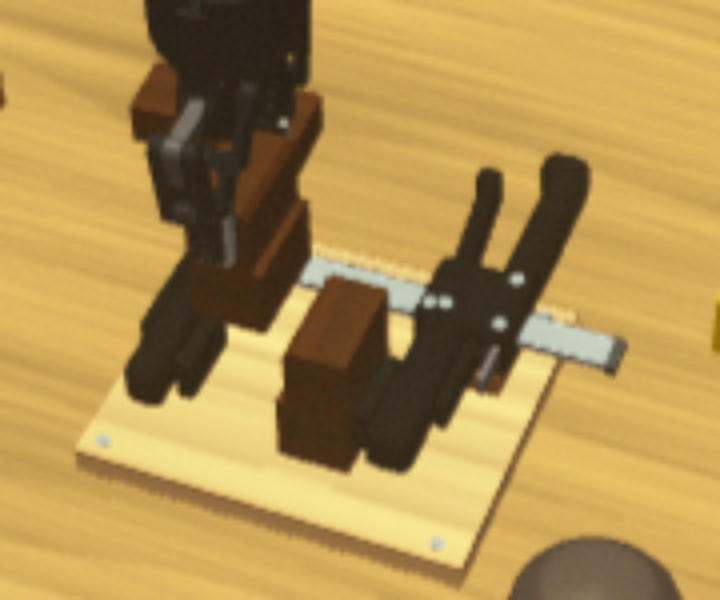

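The loose half hangs with its step facing the set half, at crop (255,200), and clear of the jaw. The gap to the set half is about 7 mm, and it needs about 4 mm more in +x before lowering.

Call:
jog_arm(
  plan=[
    [0, 0.2, 0.4, 0, 0, 0, -0.2],
    [0, 0, 0.8, 0, 0, 0, -0.2],
    [0, 0, 0.8, 0, 0, 0, -0.2],
    [0, 0, 0.8, 0, 0, 0, -0.2],
    [0, 0, 0.7, 0, 0, 0, -0.2],
    [0, 0, 0.4, 0, 0, 0, -0.2],
    [0, 0, 0.2, 0, 0, 0, -0.2],
    [0, 0, 0, 0, 0, 0, -0.2],
  ],
)

```text
t: 7.55
tool_pos: [0.6373, -0.0134, 0.0687]
tool_rot: [-2.199, -2.243, 0.001]
contact_force: [-0.7, 0.7, -1.0]
opening: 0.0597
grip_force: 44.8
```

Call:
jog_arm(
  plan=[
    [0, 0, 0.15, 0, 0, 0, -0.2],
    [0, 0, 0.1, 0, 0, 0, -0.2],
    [0, 0, 0, 0, 0, 0, -0.2],
  ],
)

```text
t: 7.85
tool_pos: [0.6377, -0.0134, 0.0645]
tool_rot: [2.199, 2.243, 0.0]
contact_force: [-0.4, 0.1, -1.3]
opening: 0.0593
grip_force: 44.8
```

Call:
jog_arm(
  plan=[
    [0, 0, 0.08, 0, 0, 0, -0.2],
    [0, 0, 0, 0, 0, 0, -0.2],
  ],
)

```text
t: 8.05
tool_pos: [0.6375, -0.0134, 0.0627]
tool_rot: [-2.2, -2.243, -0.0]
contact_force: [0.4, -0.8, 0.1]
opening: 0.0594
grip_force: 44.8
```

Call:
jog_arm(
  plan=[
    [0, 0, 0, 0, 0, 0, 1],
    [0, 0, 0, 0, 0, 0, 1],
    [0, 0, 0, 0, 0, 0, 1],
    [0, 0, -0.5, 0, 0, 0, 1],
    [0, 0, -1, 0, 0, 0, 1],
    [0, 0, -1, 0, 0, 0, 1],
    [0, 0, -1, 0, 0, 0, 1],
    [0, 0, -1, 0, 0, 0, 1],
  ],
)

```text
t: 8.85
tool_pos: [0.6377, -0.0134, 0.1546]
tool_rot: [2.199, 2.243, 0.001]
contact_force: [-0.2, 0.4, 0.2]
opening: 0.0854
grip_force: 0.0
```

```bash
python3 - <<'E'
from h import *
to((.482,.095,.04),91.2)
im,d,P=shot("scene","scene3"); a=im[200:350,220:400,::-1]; cv2.imwrite("pics/c3.png",cv2.resize(a,None,fx=4,fy=4))
E
```

```text
t 8.8 yaw 1.13 tilt [ 0.001 -0.   ] turn 1.998 shift [-7.672 -5.584  5.728] F [-0.2  0.4  0.2]
```

View pics/c3.png

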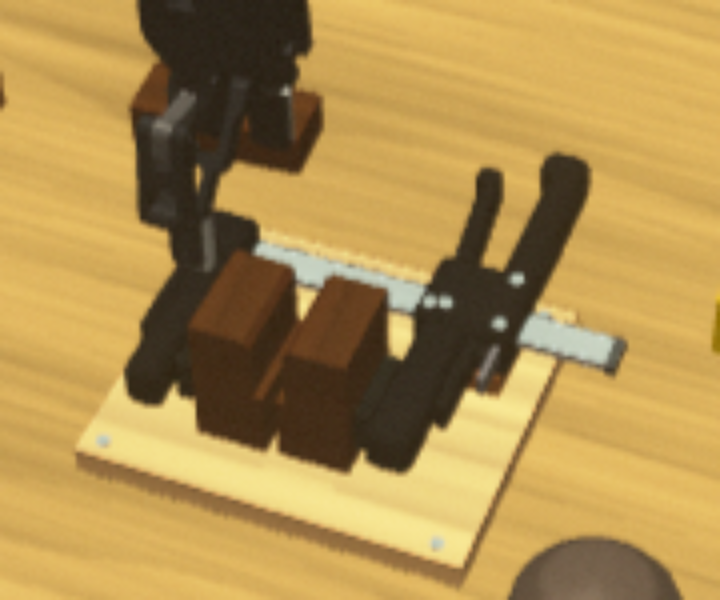

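The loose half now stands on the board beside the set half, with the steps facing each other, the ends flush and a slight gap. Next is the trigger.

Call:
jog_arm(
  plan=[
    [0, 0, 0, 0, 0, -0.182, 1],
    [0, 0, 0, 0, 0, -0.182, 1],
    [0, 0, 0, 0, 0, -0.182, 1],
    [0, 0, 0, 0, 0, -0.182, 1],
    [0, 0, 0, 0, 0, -0.182, 1],
    [0, 0, 0, 0, 0, -0.182, 1],
    [0, 0, 0, 0, 0, -0.182, 1],
    [0, 0, 0, 0, 0, -0.182, 1],
  ],
)

```text
t: 9.7
tool_pos: [0.6376, -0.0134, 0.1528]
tool_rot: [0.627, 3.078, -0.0]
contact_force: [0.3, 0.2, -0.5]
opening: 0.0853
grip_force: 0.0
```

Call:
jog_arm(
  plan=[
    [0, 0, 0, 0, 0, -0.182, 1],
    [0, 0, 0, 0, 0, -0.182, 1],
    [0, 0, 0, 0, 0, -0.182, 1],
    [0.95, 0.69, 0, 0, 0, 0, 1],
    [0.95, 0.69, 0, 0, 0, 0, 1],
    [0.95, 0.69, 0, 0, 0, 0, 1],
    [0.95, 0.69, 0, 0, 0, 0, 1],
    [0.95, 0.69, 0, 0, 0, 0, 1],
  ],
)

```text
t: 10.5
tool_pos: [0.5403, 0.054, 0.1528]
tool_rot: [-0.033, 3.141, 0.0]
contact_force: [0.5, -0.3, -0.3]
opening: 0.0855
grip_force: 0.0
```

Call:
jog_arm(
  plan=[
    [0.95, 0.69, 0, 0, 0, 0, 1],
    [0.95, 0.69, 0, 0, 0, 0, 1],
    [0.95, 0.69, 0, 0, 0, 0, 1],
    [0, 0, 0.5, 0, 0, 0, 1],
    [0, 0, 0.5, 0, 0, 0, 1],
    [0, 0, 0, 0, 0, 0, 1],
  ],
)

```text
t: 11.1
tool_pos: [0.4824, 0.0933, 0.1305]
tool_rot: [0.033, -3.138, 0.001]
contact_force: [-0.3, 0.1, -0.2]
opening: 0.0852
grip_force: 0.0
```

```bash
python3 - <<'E'
from h import *
to((.4831,.0937,.034),91.2)
im,d,P=shot("scene","scene4"); a=im[170:320,270:450,::-1]; cv2.imwrite("pics/c4.png",cv2.resize(a,None,fx=4,fy=4))
E
```

```text
t 11.1 yaw 91.2 tilt [-0.003 -0.   ] turn -0.0 shift [-0.037  0.02   4.827] F [-0.3  0.1 -0.2]
```

View pics/c4.png

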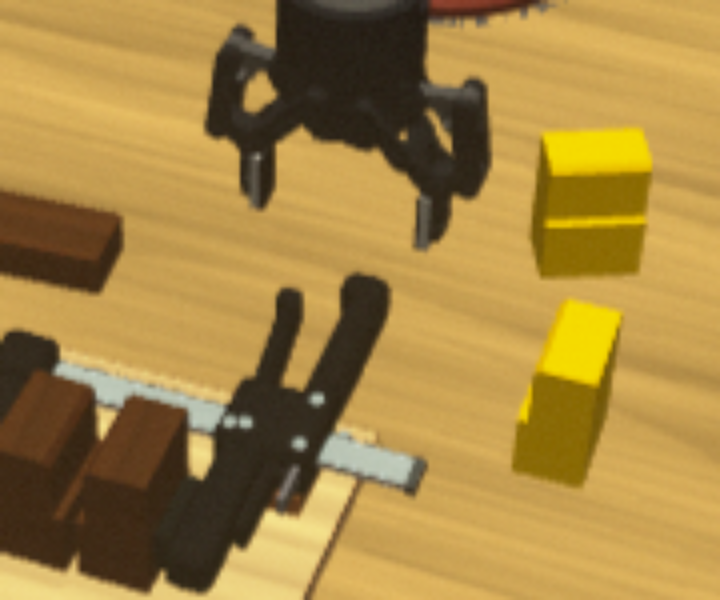

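The open fingers hang straddling the trigger (285,320) and grip (360,300), and the yellow blocks are clear. I'll descend and squeeze once.

Call:
jog_arm(
  plan=[
    [0, 0, 0.8, 0, 0, 0, 1],
    [0, 0, 0.8, 0, 0, 0, 1],
    [0, 0, 0.8, 0, 0, 0, 1],
    [0, 0, 0.8, 0, 0, 0, 1],
    [0, 0, 0.8, 0, 0, 0, 1],
    [0, 0, 0.8, 0, 0, 0, 1],
    [0, 0, 0, 0, 0, 0, 1],
  ],
)

```text
t: 11.85
tool_pos: [0.4818, 0.0932, 0.0344]
tool_rot: [0.032, -3.137, 0.0]
contact_force: [-0.3, 0.7, -0.2]
opening: 0.0851
grip_force: 0.0
```

Call:
jog_arm(
  plan=[
    [0, 0, 0, 0, 0, 0, -0.5],
    [0, 0, 0, 0, 0, 0, -0.5],
    [0, 0, 0, 0, 0, 0, -0.5],
    [0, 0, 0, 0, 0, 0, -0.5],
    [0, 0, 0, 0, 0, 0, -0.5],
    [0, 0, 0, 0, 0, 0, -0.5],
  ],
  grip_force=40,
)

```text
t: 12.45
tool_pos: [0.4854, 0.0935, 0.0402]
tool_rot: [-0.032, 3.138, -0.001]
contact_force: [-4.6, -1.4, 10.6]
opening: 0.0335
grip_force: 44.1
```

Call:
jog_arm(
  plan=[
    [0, 0, 0, 0, 0, 0, 1],
    [0, 0, 0, 0, 0, 0, 1],
    [0, 0, 0, 0, 0, 0, 1],
  ],
)

```text
t: 12.75
tool_pos: [0.4845, 0.094, 0.0372]
tool_rot: [-0.033, 3.138, 0.001]
contact_force: [4.3, 1.6, -3.0]
opening: 0.0753
grip_force: 2.4
```

Call:
jog_arm(
  plan=[
    [0, 0, 0, 0, 0, 0, 1],
    [0, 0, 0, 0, 0, 0, 1],
    [0, 0, 0, 0, 0, 0, -0.5],
    [0, 0, 0, 0, 0, 0, -0.5],
    [0, 0, 0, 0, 0, 0, -0.5],
    [0, 0, 0, 0, 0, 0, -0.5],
  ],
)

```text
t: 13.35
tool_pos: [0.4839, 0.0935, 0.0384]
tool_rot: [-0.032, 3.141, 0.0]
contact_force: [-4.8, -0.9, 9.8]
opening: 0.0333
grip_force: 43.4
```

Call:
jog_arm(
  plan=[
    [0, 0, 0, 0, 0, 0, 1],
    [0, 0, 0, 0, 0, 0, 1],
    [0, 0, 0, 0, 0, 0, 1],
    [0, 0, 0, 0, 0, 0, 1],
    [0, 0, 0, 0, 0, 0, -0.5],
    [0, 0, 0, 0, 0, 0, -0.5],
    [0, 0, 0, 0, 0, 0, -0.5],
    [0, 0, 0, 0, 0, 0, -0.5],
  ],
)

```text
t: 14.15
tool_pos: [0.4837, 0.0935, 0.0383]
tool_rot: [0.032, -3.141, -0.0]
contact_force: [-4.5, -2.3, 9.9]
opening: 0.0334
grip_force: 43.1
```

Call:
jog_arm(
  plan=[
    [0, 0, 0, 0, 0, 0, 1],
    [0, 0, 0, 0, 0, 0, 1],
    [0, 0, 0, 0, 0, 0, 1],
    [0, 0, 0, 0, 0, 0, 1],
    [0, 0, 0, 0, 0, 0, -0.5],
    [0, 0, 0, 0, 0, 0, -0.5],
    [0, 0, 0, 0, 0, 0, -0.5],
    [0, 0, 0, 0, 0, 0, -0.5],
  ],
)

```text
t: 14.95
tool_pos: [0.4836, 0.0935, 0.0382]
tool_rot: [0.032, -3.141, -0.0]
contact_force: [-5.0, -1.8, 9.0]
opening: 0.0334
grip_force: 42.5
```

Call:
jog_arm(
  plan=[
    [0, 0, 0, 0, 0, 0, 1],
    [0, 0, 0, 0, 0, 0, 1],
    [0, 0, 0, 0, 0, 0, 1],
    [0, 0, 0, 0, 0, 0, 1],
    [0, 0, 0, 0, 0, 0, 1],
  ],
)

```text
t: 15.45
tool_pos: [0.4825, 0.0941, 0.0361]
tool_rot: [0.033, -3.14, -0.001]
contact_force: [0.7, -0.6, -0.2]
opening: 0.0853
grip_force: 0.0
```

```bash
cat > chk.py <<'E'
from h import *
import sys
im,d,P=shot("scene",sys.argv[1]); h=cv2.cvtColor(im,cv2.COLOR_RGB2HSV)
wood=(h[...,0]<15)&(h[...,1]>80)&(im.max(2)<130)
for k,z,w in(("upper",(.075,.11),1),("jaw",(.058,.075),0)):
    b=(.60,.70,-.06,.08) if w else (.5,.75,-.12,-.01)
    Q,m=pts(P,b,*z); m=m&wood if w else m&~wood&(im.max(2)<60)
    Q=comp(P,m) if not w else P[m]
    print(k,len(Q),rect(Q)[:3],np.round(np.percentile(Q[:,1],[3,97])*1000,1))
    if w: print(np.histogram(Q[:,1]*1000,bins=np.arange(-40,70,4)))
E
python3 chk.py s5
```

```text
upper 763 (array([636.2,  17.9]), array([65.8, 81.9]), 3.2) [-20.1  56.9]
(array([ 0,  0,  0,  0, 25, 40, 39, 31, 36, 41, 35, 46, 63, 11,  0,  9, 36,
       46, 49, 38, 46, 40, 42, 49, 41,  0,  0]), array([-40, -36, -32, -28, -24, -20, -16, -12,  -8,  -4,   0,   4,   8,
        12,  16,  20,  24,  28,  32,  36,  40,  44,  48,  52,  56,  60,
        64,  68]))
jaw 388 (array([616.4, -43.9]), array([129.9,  30.8]), 1.1) [-58.  -31.4]
```

Call:
jog_arm(
  plan=[
    [0, 0, 0, 0, 0, 0, -0.5],
    [0, 0, 0, 0, 0, 0, -0.5],
    [0, 0, 0, 0, 0, 0, -0.5],
    [0, 0, 0, 0, 0, 0, -0.5],
    [0, 0, 0, 0, 0, 0, 1],
    [0, 0, 0, 0, 0, 0, 1],
    [0, 0, 0, 0, 0, 0, 1],
    [0, 0, 0, 0, 0, 0, 1],
  ],
  grip_force=50,
)

```text
t: 16.3
tool_pos: [0.4842, 0.0944, 0.0367]
tool_rot: [-0.033, 3.139, 0.003]
contact_force: [-1.0, 0.8, 0.2]
opening: 0.0851
grip_force: 0.0
```

Call:
jog_arm(
  plan=[
    [0, 0, 0, 0, 0, 0, -0.5],
    [0, 0, 0, 0, 0, 0, -0.5],
    [0, 0, 0, 0, 0, 0, -0.5],
    [0, 0, 0, 0, 0, 0, -0.5],
    [0, 0, 0, 0, 0, 0, 1],
    [0, 0, 0, 0, 0, 0, 1],
    [0, 0, 0, 0, 0, 0, 1],
    [0, 0, 0, 0, 0, 0, 1],
  ],
)

```text
t: 17.1
tool_pos: [0.4842, 0.0945, 0.0366]
tool_rot: [-0.033, 3.139, 0.003]
contact_force: [0.5, -1.2, 0.9]
opening: 0.0853
grip_force: 0.5
```

Call:
jog_arm(
  plan=[
    [0, 0, 0, 0, 0, 0, -0.5],
    [0, 0, 0, 0, 0, 0, -0.5],
    [0, 0, 0, 0, 0, 0, -0.5],
    [0, 0, 0, 0, 0, 0, -0.5],
    [0, 0, 0, 0, 0, 0, 1],
    [0, 0, 0, 0, 0, 0, 1],
    [0, 0, 0, 0, 0, 0, 1],
    [0, 0, 0, 0, 0, 0, 1],
  ],
)

```text
t: 17.9
tool_pos: [0.4842, 0.0947, 0.0366]
tool_rot: [-0.033, 3.138, 0.004]
contact_force: [0.1, -1.1, 0.0]
opening: 0.0853
grip_force: 0.8
```

Call:
jog_arm(
  plan=[
    [0, 0, 0, 0, 0, 0, -0.5],
    [0, 0, 0, 0, 0, 0, -0.5],
    [0, 0, 0, 0, 0, 0, -0.5],
    [0, 0, 0, 0, 0, 0, -0.5],
    [0, 0, 0, 0, 0, 0, -0.5],
  ],
)

```text
t: 18.4
tool_pos: [0.4842, 0.0936, 0.0394]
tool_rot: [-0.03, 3.141, -0.0]
contact_force: [-4.7, -2.0, 15.8]
opening: 0.0334
grip_force: 53.5
```

Call:
jog_arm(
  plan=[
    [0, 0, 0, 0, 0, 0, 1],
    [0, 0, 0, 0, 0, 0, 1],
    [0, 0, 0, 0, 0, 0, 1],
    [0, 0, 0, 0, 0, 0, 1],
  ],
)

```text
t: 18.8
tool_pos: [0.4842, 0.0947, 0.0365]
tool_rot: [-0.034, 3.138, 0.003]
contact_force: [0.6, -1.6, 0.6]
opening: 0.0853
grip_force: 0.9
```

```bash
python3 chk.py s6
```

```text
upper 802 (array([636.5,  17.5]), array([65.7, 82.6]), 4.2) [-19.9  56.4]
(array([ 0,  0,  0,  0, 23, 46, 38, 40, 42, 39, 44, 56, 65, 10,  0, 13, 34,
       46, 45, 48, 40, 39, 51, 51, 32,  0,  0]), array([-40, -36, -32, -28, -24, -20, -16, -12,  -8,  -4,   0,   4,   8,
        12,  16,  20,  24,  28,  32,  36,  40,  44,  48,  52,  56,  60,
        64,  68]))
jaw 333 (array([617.8, -41.1]), array([ 31.9, 125.2]), 89.5) [-54.6 -27.5]
```

Call:
jog_arm(
  plan=[
    [0, 0, 0, 0, 0, 0, -0.5],
    [0, 0, 0, 0, 0, 0, -0.5],
    [0, 0, 0, 0, 0, 0, -0.5],
    [0, 0, 0, 0, 0, 0, -0.5],
    [0, 0, 0, 0, 0, 0, 1],
    [0, 0, 0, 0, 0, 0, 1],
    [0, 0, 0, 0, 0, 0, 1],
    [0, 0, 0, 0, 0, 0, 1],
  ],
)

```text
t: 19.65
tool_pos: [0.4841, 0.0946, 0.0366]
tool_rot: [-0.033, 3.139, 0.003]
contact_force: [-0.1, -0.0, -0.5]
opening: 0.0853
grip_force: 0.1
```

Call:
jog_arm(
  plan=[
    [0, 0, 0, 0, 0, 0, -0.5],
    [0, 0, 0, 0, 0, 0, -0.5],
    [0, 0, 0, 0, 0, 0, -0.5],
    [0, 0, 0, 0, 0, 0, -0.5],
    [0, 0, 0, 0, 0, 0, 1],
    [0, 0, 0, 0, 0, 0, 1],
    [0, 0, 0, 0, 0, 0, 1],
    [0, 0, 0, 0, 0, 0, 1],
  ],
)

```text
t: 20.45
tool_pos: [0.4842, 0.0947, 0.0367]
tool_rot: [-0.033, 3.139, 0.004]
contact_force: [0.3, -2.2, 0.6]
opening: 0.0853
grip_force: 0.9
```

Call:
jog_arm(
  plan=[
    [0, 0, -0.5, 0, 0, 0, 1],
    [0, 0, -1, 0, 0, 0, 1],
    [0, 0, -1, 0, 0, 0, 1],
    [0, 0, -1, 0, 0, 0, 1],
    [0, 0, -1, 0, 0, 0, 1],
    [0, 0, -1, 0, 0, 0, 1],
    [0, 0, -1, 0, 0, 0, 1],
    [0, 0, 0, 0, 0, 0, 1],
  ],
)

```text
t: 21.25
tool_pos: [0.4847, 0.0942, 0.1702]
tool_rot: [-0.034, 3.136, 0.001]
contact_force: [-0.4, 0.6, 0.6]
opening: 0.0854
grip_force: 0.0
```

```bash
python3 chk.py s7; python3 - <<'E'
from h import *
im,d,P=shot("top","top7")
for b,z in(((.46,.6,-.38,-.25),(.09,.11)),((.46,.6,-.38,-.25),(.057,.075))):
    Q,m=pts(P,b,*z); Q=comp(P,m) if z[0]>.08 else Q; print("gauge top",rect(Q))
to((.5226,-.3091,.15),79.6)
E
```

```text
upper 731 (array([636.4,  17.7]), array([64.9, 81.8]), 1.2) [-19.9  56.7]
(array([ 0,  0,  0,  0, 19, 39, 37, 33, 36, 40, 38, 39, 73,  4,  0,  5, 36,
       41, 48, 35, 51, 42, 40, 45, 30,  0,  0]), array([-40, -36, -32, -28, -24, -20, -16, -12,  -8,  -4,   0,   4,   8,
        12,  16,  20,  24,  28,  32,  36,  40,  44,  48,  52,  56,  60,
        64,  68]))
jaw 224 (array([634.3, -42.8]), array([96.5, 21.7]), 11.2) [-53.5 -27.3]
gauge top (array([ 521.3, -311.7]), array([25.1, 70.5]), 80.3, 'z', array([ 94. ,  98.8, 103.3]), 309)
gauge top (array([ 521.9, -308.3]), array([ 14.8, 101. ]), 80.1, 'z', array([59.9, 68.4, 73.6]), 52)
t 21.4 yaw 91.23 tilt [-0.  0.] turn 0.258 shift [ -5.592 -19.465   0.83 ] F [-1.5  0.3 -0. ]
```

Call:
jog_arm(
  plan=[
    [0, 0, 0, 0, 0, 0.13, 1],
    [0, 0, 0, 0, 0, 0.13, 1],
    [-0.28, -0.97, 0, 0, 0, 0, 1],
    [-0.28, -0.97, 0, 0, 0, 0, 1],
    [-0.28, -0.97, 0, 0, 0, 0, 1],
    [-0.28, -0.97, 0, 0, 0, 0, 1],
    [-0.28, -0.97, 0, 0, 0, 0, 1],
    [-0.28, -0.97, 0, 0, 0, 0, 1],
  ],
)

```text
t: 22.15
tool_pos: [0.4938, -0.0272, 0.1645]
tool_rot: [-0.287, -3.125, -0.001]
contact_force: [-0.5, -0.2, -0.5]
opening: 0.0853
grip_force: 0.0
```

Call:
jog_arm(
  plan=[
    [-0.28, -0.97, 0, 0, 0, 0, 1],
    [-0.28, -0.97, 0, 0, 0, 0, 1],
    [-0.28, -0.97, 0, 0, 0, 0, 1],
    [-0.28, -0.97, 0, 0, 0, 0, 1],
    [-0.28, -0.97, 0, 0, 0, 0, 1],
    [-0.28, -0.97, 0, 0, 0, 0, 1],
    [-0.28, -0.97, 0, 0, 0, 0, 1],
    [-0.28, -0.97, 0, 0, 0, 0, 1],
  ],
)

```text
t: 22.95
tool_pos: [0.5097, -0.1876, 0.1644]
tool_rot: [-0.287, -3.125, -0.003]
contact_force: [1.0, 0.6, -0.9]
opening: 0.0858
grip_force: 0.0
```

Call:
jog_arm(
  plan=[
    [-0.28, -0.97, 0, 0, 0, 0, 1],
    [-0.28, -0.97, 0, 0, 0, 0, 1],
    [-0.28, -0.97, 0, 0, 0, 0, 1],
    [-0.28, -0.97, 0, 0, 0, 0, 1],
    [-0.28, -0.97, 0, 0, 0, 0, 1],
    [-0.28, -0.97, 0, 0, 0, 0, 1],
    [0, 0, 0, 0, 0, 0, 1],
    [0, 0, 0, 0, 0, 0, 1],
  ],
)

```text
t: 23.75
tool_pos: [0.5227, -0.3087, 0.1666]
tool_rot: [-0.288, -3.128, -0.001]
contact_force: [-0.1, 1.0, -0.6]
opening: 0.0854
grip_force: 0.0
```

```bash
python3 - <<'E'
from h import *
to((.5224,-.3095,.068),79.8)
E
```

```text
t 23.8 yaw 79.47 tilt [-0.     0.001] turn -0.007 shift [ 0.009 -0.045  4.928] F [-0.1  1.  -0.6]
```

Call:
jog_arm(
  plan=[
    [0, 0, 0.8, 0, 0, 0, 1],
    [0, 0, 0.9, 0, 0, 0, 1],
    [0, 0, 0.9, 0, 0, 0, 1],
    [0, 0, 0.9, 0, 0, 0, 1],
    [0, 0, 0.9, 0, 0, 0, 1],
    [0, 0, 0.5, 0, 0, 0, 0.2],
    [0, 0, 0, 0, 0, 0, -0.2],
    [0, 0, 0, 0, 0, 0, -0.2],
  ],
)

```text
t: 24.55
tool_pos: [0.5228, -0.3078, 0.0687]
tool_rot: [-0.286, -3.128, -0.0]
contact_force: [0.3, -0.5, 2.1]
opening: 0.0442
grip_force: 0.0
```

Call:
jog_arm(
  plan=[
    [0, 0, 0, 0, 0, 0, -0.8],
    [0, 0, 0, 0, 0, 0, -0.8],
    [0, 0, 0, 0, 0, 0, -0.8],
    [0, 0, 0, 0, 0, 0, -0.8],
    [0, 0, 0, 0, 0, 0, -0.8],
  ],
  grip_force=50,
)

```text
t: 25.05
tool_pos: [0.5236, -0.3089, 0.0701]
tool_rot: [0.287, 3.126, -0.002]
contact_force: [-0.4, -0.8, 4.9]
opening: 0.0231
grip_force: 50.4
```

Call:
jog_arm(
  plan=[
    [0, 0, -0.3, 0, 0, 0, -0.8],
    [0, 0, -0.9, 0, 0, 0, -0.8],
    [0, 0, -1, 0, 0, 0, -0.8],
    [0, 0, -1, 0, 0, 0, -0.8],
    [0, 0, -1, 0, 0, 0, -0.8],
    [0, 0, -1, 0, 0, 0, -0.8],
    [0, 0, -0.8, 0, 0, 0, -0.8],
    [0, 0, 0, 0, 0, 0, -0.8],
  ],
)

```text
t: 25.85
tool_pos: [0.5236, -0.3087, 0.1911]
tool_rot: [0.287, 3.125, -0.003]
contact_force: [0.2, 0.4, -1.3]
opening: 0.0234
grip_force: 49.9
```

```bash
python3 - <<'E'
from h import *
for n,f in(("top","top7"),("scene","s7")):
    im=cv2.imread(f"pics/{f}.png"); h=cv2.cvtColor(im,cv2.COLOR_BGR2HSV); P=cloud(n,np.load(f"pics/{f}.npy"))
    wood=(h[...,0]<15)&(h[...,1]>80)&(im.max(2)<130)
    Q,m=pts(P,(.59,.69,-.04,.09),.094,.106); m&=wood; k,l,s,c=cv2.connectedComponentsWithStats(m.astype(np.uint8),connectivity=4)
    for i in range(1,k):
        if s[i,4]>60: print(n,rect(P[l==i]),np.round(np.percentile(P[l==i][:,1],[2,98])*1000,1))
    Q,m=pts(P,(.60,.66,0,.03),.05,.075); print("slot floor",len(Q),np.round(np.median(Q,axis=0)*1000,1) if len(Q) else "")
to((.6348,.0158,.19),91.2)
E
```

```text
top (array([633.6,  37.9]), array([60.8, 33.3]), 0.3, 'z', array([ 95.2,  99.1, 103.5]), 345) [21.3 54.5]
top (array([635.4,  -7.2]), array([58.8, 33.3]), 0.2, 'z', array([ 95.1,  98.9, 103.2]), 334) [-23.7   9.4]
slot floor 120 [626.7  14.1  59.9]
scene (array([637. ,  -5.3]), array([34.5, 62.2]), 89.9, 'z', array([ 96. ,  99.5, 102.3]), 314) [-21.5  11.5]
scene (array([635.3,  40.7]), array([63.7, 35.6]), 0.8, 'z', array([ 96.6,  99.8, 102.5]), 315) [24.5 57.1]
slot floor 49 [649.7  12.2  69.6]
t 25.9 yaw 79.52 tilt [ 0.003 -0.002] turn -0.26 shift [-5.897 16.104  0.053] F [ 0.2  0.4 -1.3]
```

Call:
jog_arm(
  plan=[
    [0, 0, 0, 0, 0, -0.13, -0.8],
    [0, 0, 0, 0, 0, -0.13, -0.8],
    [-0.35, 0.95, 0, 0, 0, 0, -0.8],
    [-0.35, 0.95, 0, 0, 0, 0, -0.8],
    [-0.35, 0.95, 0, 0, 0, 0, -0.8],
    [-0.35, 0.95, 0, 0, 0, 0, -0.8],
    [-0.35, 0.95, 0, 0, 0, 0, -0.8],
    [-0.35, 0.95, 0, 0, 0, 0, -0.8],
  ],
)

```text
t: 26.65
tool_pos: [0.5616, -0.1919, 0.1866]
tool_rot: [0.033, -3.138, -0.003]
contact_force: [0.0, -0.6, -1.8]
opening: 0.0229
grip_force: 49.8
```

Call:
jog_arm(
  plan=[
    [-0.35, 0.95, 0, 0, 0, 0, -0.8],
    [-0.35, 0.95, 0, 0, 0, 0, -0.8],
    [-0.35, 0.95, 0, 0, 0, 0, -0.8],
    [-0.35, 0.95, 0, 0, 0, 0, -0.8],
    [-0.35, 0.95, 0, 0, 0, 0, -0.8],
    [-0.35, 0.95, 0, 0, 0, 0, -0.8],
    [-0.35, 0.95, 0, 0, 0, 0, -0.8],
    [-0.35, 0.95, 0, 0, 0, 0, -0.8],
  ],
)

```text
t: 27.45
tool_pos: [0.6142, -0.0391, 0.1866]
tool_rot: [0.033, -3.138, -0.001]
contact_force: [0.2, 0.1, -1.9]
opening: 0.0234
grip_force: 49.8
```

Call:
jog_arm(
  plan=[
    [-0.35, 0.95, 0, 0, 0, 0, -0.8],
    [-0.35, 0.95, 0, 0, 0, 0, -0.8],
    [-0.35, 0.95, 0, 0, 0, 0, -0.8],
    [0, 0, 0, 0, 0, 0, -0.8],
    [0, 0, 0, 0, 0, 0, -0.8],
  ],
)

```text
t: 27.95
tool_pos: [0.634, 0.0175, 0.187]
tool_rot: [0.035, -3.139, 0.0]
contact_force: [-0.2, -0.4, -2.3]
opening: 0.0234
grip_force: 49.8
```

```bash
python3 - <<'E'
from h import *
to((.6353,.0166,.17),91.2)
for n in("scene",):
    im,d,P=shot(n,n+"8")
    cv2.imwrite("pics/c8.png",cv2.resize(im[180:330,220:400,::-1],None,fx=4,fy=4))
    Q,m=pts(P,(.66,.70,-.02,.05),.128,.17); m&=(im.min(2)>0); print("blade end",len(Q),np.round(np.percentile(Q,[5,50,95],axis=0)*1000,1).tolist())
    h=cv2.cvtColor(im,cv2.COLOR_RGB2HSV); wood=(h[...,0]<15)&(h[...,1]>80)&(im.max(2)<130)
    Q,m=pts(P,(.655,.68,-.04,.09),.07,.095); Q=P[m&wood]; print("ends y",np.histogram(Q[:,1]*1000,bins=np.arange(-24,64,3)))
E
```

```text
t 27.9 yaw 91.26 tilt [-0.003 -0.   ] turn 0.001 shift [-0.064 -0.044  0.85 ] F [-0.2 -0.4 -2.3]
blade end 127 [[663.0, 15.6, 130.6], [679.4, 21.7, 148.0], [683.7, 23.3, 168.4]]
ends y (array([1, 4, 5, 5, 4, 7, 3, 4, 4, 2, 7, 4, 5, 0, 0, 2, 4, 4, 6, 6, 5, 5,
       5, 4, 6, 7, 4, 7, 0]), array([-24, -21, -18, -15, -12,  -9,  -6,  -3,   0,   3,   6,   9,  12,
        15,  18,  21,  24,  27,  30,  33,  36,  39,  42,  45,  48,  51,
        54,  57,  60,  63]))
```

View pics/c8.png

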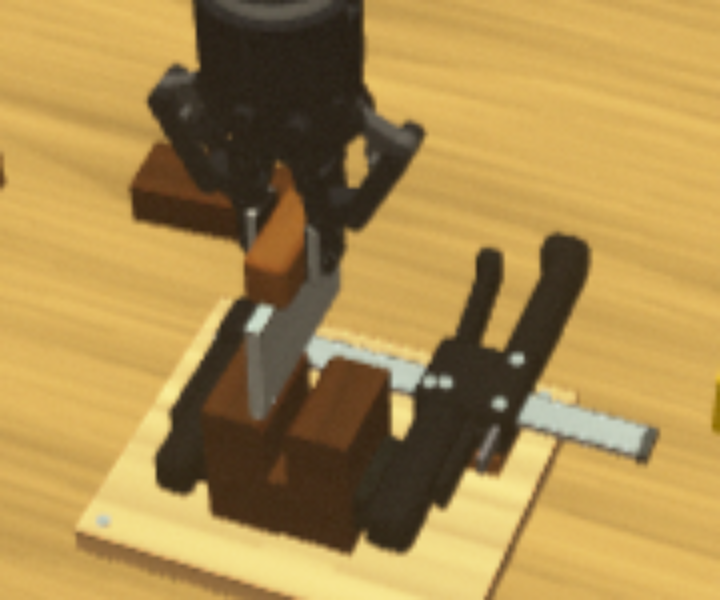

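The blade hangs right over the slot (slot at crop (300,400), blade tip at (260,412)). In the scene camera the blade is about 1 mm too far in +y, so I'll correct that and lower it.

Call:
jog_arm(
  plan=[
    [-0.06, -0.045, 0.4, 0, 0, 0, -0.8],
    [0, 0, 0.6, 0, 0, 0, -0.8],
    [0, 0, 0.5, 0, 0, 0, -0.8],
    [0, 0, 0.5, 0, 0, 0, -0.8],
    [0, 0, 0, 0, 0, 0, -0.8],
  ],
)

```text
t: 28.5
tool_pos: [0.6344, 0.0163, 0.1456]
tool_rot: [0.033, -3.137, -0.001]
contact_force: [-0.3, 0.5, -2.4]
opening: 0.0226
grip_force: 51.2
```

Call:
jog_arm(
  plan=[
    [0, 0, 0.4, 0, 0, 0, -0.8],
    [0, 0, 0.4, 0, 0, 0, -0.8],
    [0, 0, 0.2, 0, 0, 0, -0.8],
    [0, 0, 0.07, 0, 0, 0, -0.8],
    [0, 0, 0, 0, 0, 0, -0.8],
  ],
)

```text
t: 29.0
tool_pos: [0.636, 0.0165, 0.1271]
tool_rot: [0.033, -3.141, -0.0]
contact_force: [-1.0, 0.2, -1.4]
opening: 0.0233
grip_force: 51.2
```

Call:
jog_arm(
  plan=[
    [0, 0, 0.1, 0, 0, 0, -0.8],
    [0, 0, 0.08, 0, 0, 0, -0.8],
    [0, 0, 0, 0, 0, 0, -0.8],
    [0, 0, 0, 0, 0, 0, -0.8],
  ],
)

```text
t: 29.4
tool_pos: [0.6361, 0.0164, 0.1238]
tool_rot: [-0.033, 3.141, -0.0]
contact_force: [0.8, -0.2, -2.2]
opening: 0.0236
grip_force: 51.2
```

Call:
jog_arm(
  plan=[
    [0, 0, 0.06, 0, 0, 0, -0.8],
    [0, 0, 0.06, 0, 0, 0, -0.8],
    [0, 0, 0, 0, 0, 0, -0.8],
    [0, 0, 0, 0, 0, 0, -0.8],
  ],
)

```text
t: 29.8
tool_pos: [0.6363, 0.0164, 0.1221]
tool_rot: [-0.033, 3.141, -0.0]
contact_force: [-1.5, -0.7, 2.4]
opening: 0.023
grip_force: 51.7
```

```bash
python3 chk.py s9 | grep -v jaw; python3 - <<'E'
from h import *
P=cloud("scene",np.load("pics/s9.npy")); im=cv2.imread("pics/s9.png")
Q,m=pts(P,(.64,.70,-.02,.05),.104,.135); g=(im.max(2).astype(int)-im.min(2)<25)&(im.max(2)>70); Q=P[m&g]; print("blade",len(Q),np.round(np.percentile(Q,[3,50,97],axis=0)*1000,1).tolist())
to((.5236,-.3089,.19),79.5)
E
```

```text
upper 574 (array([637.1,  17.5]), array([64.3, 82.2]), 3.0) [-20.7  57.1]
(array([ 0,  0,  0,  0, 23, 41, 31, 22, 23, 19, 16,  1,  0,  0,  1, 11, 23,
       45, 56, 42, 46, 38, 48, 49, 39,  0,  0]), array([-40, -36, -32, -28, -24, -20, -16, -12,  -8,  -4,   0,   4,   8,
        12,  16,  20,  24,  28,  32,  36,  40,  44,  48,  52,  56,  60,
        64,  68]))
blade 84 [[645.2, 15.6, 104.8], [674.7, 21.2, 118.8], [686.0, 35.4, 133.4]]
t 29.9 yaw 91.22 tilt [ 0.001 -0.   ] turn 0.26 shift [  2.576 -17.02   -3.4  ] F [-1.2  0.1  3.7]
```

Call:
jog_arm(
  plan=[
    [0, 0, 0, 0, 0, 0, -0.8],
    [0, 0, -0.3, 0, 0, 0, -0.8],
    [0, 0, -0.6, 0, 0, 0, -0.8],
    [0, 0, -0.7, 0, 0, 0, -0.8],
    [0, 0, -0.7, 0, 0, 0, -0.8],
    [0, 0, -0.7, 0, 0, 0, -0.8],
    [0, 0, -0.5, 0, 0, 0, -0.8],
    [0, 0, 0, 0, 0, 0, -0.8],
  ],
)

```text
t: 30.65
tool_pos: [0.6374, 0.0163, 0.1943]
tool_rot: [-0.033, 3.137, -0.001]
contact_force: [-0.3, -0.2, -1.8]
opening: 0.0231
grip_force: 51.2
```

```bash
python3 chk.py s10; python3 - <<'E'
from h import *
to((.5236,-.3089,.19),79.5)
E
```

```text
upper 650 (array([637.6,  17.6]), array([64.4, 81.5]), 2.5) [-20.2  57.2]
(array([ 0,  0,  0,  0, 21, 29, 28, 18, 11, 14, 10, 31, 63, 17,  0,  8, 35,
       50, 46, 42, 42, 44, 48, 52, 41,  0,  0]), array([-40, -36, -32, -28, -24, -20, -16, -12,  -8,  -4,   0,   4,   8,
        12,  16,  20,  24,  28,  32,  36,  40,  44,  48,  52,  56,  60,
        64,  68]))
jaw 98 (array([610.4, -48. ]), array([66.5, 13.9]), 3.7) [-55.1 -42. ]
t 30.7 yaw 91.22 tilt [ 0.002 -0.   ] turn 0.26 shift [  2.598 -17.023   0.138] F [ 0.6  0.4 -2.6]
```

Call:
jog_arm(
  plan=[
    [0, 0, 0, 0, 0, 0.13, -0.8],
    [0, 0, 0, 0, 0, 0.13, -0.8],
    [0.144, -0.945, 0, 0, 0, 0, -0.8],
    [0.144, -0.945, 0, 0, 0, 0, -0.8],
    [0.144, -0.945, 0, 0, 0, 0, -0.8],
    [0.144, -0.945, 0, 0, 0, 0, -0.8],
    [0.144, -0.945, 0, 0, 0, 0, -0.8],
    [0.144, -0.945, 0, 0, 0, 0, -0.8],
  ],
)

```text
t: 31.5
tool_pos: [0.5973, -0.0934, 0.1904]
tool_rot: [-0.285, -3.127, 0.0]
contact_force: [-0.1, -0.2, -2.0]
opening: 0.0228
grip_force: 51.2
```

Call:
jog_arm(
  plan=[
    [0.144, -0.945, 0, 0, 0, 0, -0.8],
    [0.144, -0.945, 0, 0, 0, 0, -0.8],
    [0.144, -0.945, 0, 0, 0, 0, -0.8],
    [0.144, -0.945, 0, 0, 0, 0, -0.8],
    [0.144, -0.945, 0, 0, 0, 0, -0.8],
    [0.144, -0.945, 0, 0, 0, 0, -0.8],
    [0.144, -0.945, 0, 0, 0, 0, -0.8],
    [0.144, -0.945, 0, 0, 0, 0, -0.8],
  ],
)

```text
t: 32.3
tool_pos: [0.5469, -0.2376, 0.1904]
tool_rot: [-0.285, -3.127, -0.0]
contact_force: [0.3, 0.0, -2.2]
opening: 0.0234
grip_force: 51.2
```

Call:
jog_arm(
  plan=[
    [0.144, -0.945, 0, 0, 0, 0, -0.8],
    [0.144, -0.945, 0, 0, 0, 0, -0.8],
    [0.144, -0.945, 0, 0, 0, 0, -0.8],
    [0.144, -0.945, 0, 0, 0, 0, -0.8],
    [0, 0, 0, 0, 0, 0, -0.8],
    [0, 0, 0, 0, 0, 0, -0.8],
  ],
)

```text
t: 32.9
tool_pos: [0.5224, -0.3089, 0.1906]
tool_rot: [-0.288, -3.127, -0.002]
contact_force: [-0.1, 0.6, -2.0]
opening: 0.0231
grip_force: 51.3
```

```bash
python3 - <<'E'
from h import *
to((.5236,-.3089,.0701),79.5)
E
```

```text
t 32.9 yaw 79.49 tilt [-0.001  0.001] turn -0.0 shift [-0.059  0.011  6.023] F [-0.1  0.6 -2. ]
```

Call:
jog_arm(
  plan=[
    [-0.05, 0.01, 0.8, 0, 0, 0, -0.8],
    [0, 0, 0.9, 0, 0, 0, -0.8],
    [0, 0, 0.9, 0, 0, 0, -0.8],
    [0, 0, 0.9, 0, 0, 0, -0.8],
    [0, 0, 0.6, 0, 0, 0, -0.8],
    [0, 0, 0.5, 0, 0, 0, -0.8],
    [0, 0, 0.4, 0, 0, 0, -0.8],
    [0, 0, 0, 0, 0, 0, -0.8],
  ],
)

```text
t: 33.7
tool_pos: [0.5238, -0.3086, 0.09]
tool_rot: [-0.286, -3.127, 0.0]
contact_force: [-1.6, -0.7, -3.2]
opening: 0.0236
grip_force: 51.3
```

Call:
jog_arm(
  plan=[
    [0, 0, 0.4, 0, 0, 0, -0.8],
    [0, 0, 0.3, 0, 0, 0, -0.8],
    [0, 0, 0.1, 0, 0, 0, -0.8],
    [0, 0, 0, 0, 0, 0, -0.8],
    [0, 0, 0, 0, 0, 0, -0.8],
  ],
)

```text
t: 34.2
tool_pos: [0.524, -0.3088, 0.0751]
tool_rot: [-0.287, -3.128, 0.0]
contact_force: [-1.1, -2.3, -3.4]
opening: 0.0233
grip_force: 51.3
```

Call:
jog_arm(
  plan=[
    [0, 0, 0.1, 0, 0, 0, -0.8],
    [0, 0, 0.06, 0, 0, 0, -0.8],
    [0, 0, 0, 0, 0, 0, -0.8],
    [0, 0, 0, 0, 0, 0, -0.8],
  ],
)

```text
t: 34.6
tool_pos: [0.5245, -0.3089, 0.0723]
tool_rot: [0.287, 3.128, -0.001]
contact_force: [0.4, -2.7, -1.9]
opening: 0.0231
grip_force: 51.4
```

Call:
jog_arm(
  plan=[
    [0, 0, 0.06, 0, 0, 0, -0.8],
    [0, 0, 0, 0, 0, 0, -0.8],
    [0, 0, 0, 0, 0, 0, -0.8],
  ],
)

```text
t: 34.9
tool_pos: [0.5244, -0.3089, 0.0711]
tool_rot: [0.287, 3.128, -0.001]
contact_force: [-0.6, -3.3, -1.6]
opening: 0.0235
grip_force: 51.4
```

Call:
jog_arm(
  plan=[
    [0, 0, 0.05, 0, 0, 0, -0.8],
    [0, 0, 0, 0, 0, 0, -0.8],
    [0, 0, 0, 0, 0, 0, -0.2],
    [0, 0, 0, 0, 0, 0, 0.4],
    [0, 0, 0, 0, 0, 0, 0.4],
    [0, 0, 0, 0, 0, 0, 0.6],
    [0, 0, -0.5, 0, 0, 0, 0.6],
    [0, 0, -1, 0, 0, 0, 0.6],
  ],
)

```text
t: 35.7
tool_pos: [0.5231, -0.3077, 0.0987]
tool_rot: [-0.287, -3.125, -0.004]
contact_force: [-0.2, -0.1, -0.1]
opening: 0.0683
grip_force: 0.0
```

Call:
jog_arm(
  plan=[
    [0, 0, -1, 0, 0, 0, 0.6],
    [0, 0, -1, 0, 0, 0, 0.6],
    [0, 0, -1, 0, 0, 0, 0.6],
    [0.9, 0, -0.8, 0, 0, 0, 0.6],
    [0.9, 0, 0, 0, 0, 0, 0.6],
    [0.9, 0, 0, 0, 0, 0, 0.6],
    [0.9, 0, 0, 0, 0, 0, 0.6],
    [0, 0, 0, 0, 0, 0, 0.6],
  ],
)

```text
t: 36.5
tool_pos: [0.4524, -0.2953, 0.1766]
tool_rot: [0.288, 3.128, -0.0]
contact_force: [0.3, -0.2, -0.2]
opening: 0.0685
grip_force: 0.0
```

```bash
python3 - <<'E'
from h import *
im,d,P=shot("scene","s11"); cv2.imwrite("pics/c11.png",cv2.resize(im[170:340,130:400,::-1],None,fx=2.9,fy=2.9))
Q,m=pts(P,(.46,.6,-.38,-.25),.085,.115); print(rect(comp(P,m)))
to((.5,-.3,.15),79.5)
E
python3 chk.py s12
```

```text
(array([ 524.7, -308. ]), array([28.2, 71.7]), 79.5, 'z', array([ 86.8,  98.1, 102.2]), 290)
t 36.5 yaw 79.48 tilt [ 0.001 -0.001] turn -0.0 shift [-2.336  0.208  1.338] F [-0.3 -0.1 -0.1]
upper 740 (array([636.2,  17.4]), array([65.9, 82.7]), 3.7) [-20.2  56.6]
(array([ 0,  0,  0,  0, 25, 41, 34, 39, 34, 37, 38, 43, 69, 12,  0,  8, 30,
       45, 45, 35, 37, 41, 45, 50, 32,  0,  0]), array([-40, -36, -32, -28, -24, -20, -16, -12,  -8,  -4,   0,   4,   8,
        12,  16,  20,  24,  28,  32,  36,  40,  44,  48,  52,  56,  60,
        64,  68]))
jaw 214 (array([638. , -43.5]), array([88. , 21.9]), 13.5) [-53.5 -26.5]
```

View pics/c11.png

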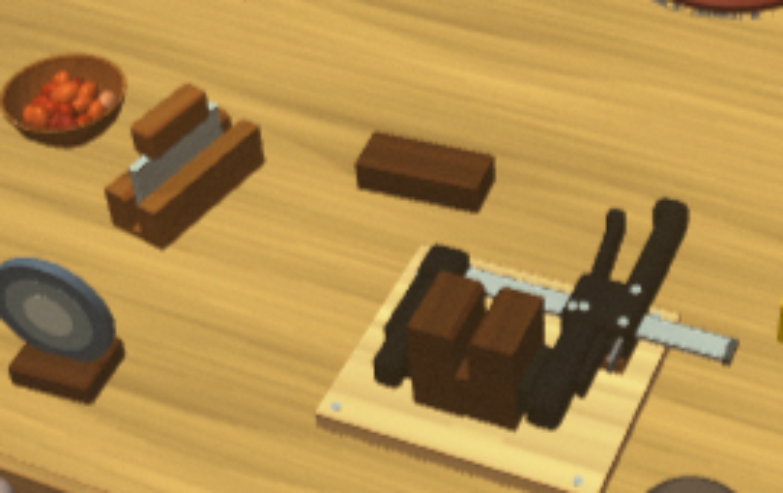

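The gauge stands upright in its rest at (190,140). The stand is closed up and clamped at (475,345), and the trigger at (610,240) is released. I'll hand in.

```bash
python3 -c "
from station import ctrl; print(ctrl.finish_job())"
```

```text
the job is handed in; nothing more can be done
None
```

I've handed the job in at about 37 s on the robot's clock. The last picture shows the stand closed and clamped with the trigger released and the gauge upright in its rest; no verdict came back.

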